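# Unload a tile feeder into the ware tray

### The job

Unload the gravity tile feeder on the pottery bench: first flip the clamp arm up and over until it lies open and lift the freed wooden transport block out onto the plaster slab; then, for each tile in the stack, push the sprung pusher fully home and let it spring back, and draw the bottom tile out through the gate by its projecting end. Lay every tile, also one that may lie on the bench already, flat in the wooden tray, one to a bay, and finish with the clamp open, the pusher sprung back and the block still sitting upright near the middle of the slab; do not disturb the bowl, the brush jar or the wooden rib.

Things in the scene. Friction and masses are not known exactly. Their poses are not given: they have to be found in the camera images.
- feeder: Plywood tile feeder, fixed. Origin on the bench below the gate's rear face; own +y is the way tiles come out. The stack stands between corner strips in a well 57 mm (x) by 93 mm (y -93 mm to 0) on a floor 30 mm above the bench. Walls end 74 mm above the bench; a 10 mm wide bar along y crosses the open top (top at 78 mm), so tiles leave only at the bottom.
- gate (a point): Gate sill at the gate's rear face: feeder x = y = 0, 30 mm above the bench; axes as the feeder's. The gate (y 0 to 7 mm, 73 mm wide) leaves an opening 18 mm high: one tile passes. Beyond it a tongue 36 mm wide, top at 30 mm, runs to y = 106 mm; it is narrower than a tile, so fingers can straddle it.
- pusher (a joint): Travel of the steel pusher in m along the feeder's +y: 0 sprung back, 0.045 fully home. Spring force about 2.5 N at the start, 6 N fully home; it springs back when let go. Fully home it has pushed the lowest tile about 38 mm beyond the gate's rear face (31 mm beyond the front face). Let it back so that the next tile can drop.
- pusher_face (a point): Middle of the rear (-y) face of the pusher's upright end plate, which is 46 mm wide (x) and spans 27 to 79 mm above the bench; push it along the feeder's +y. This point is 55 mm above the bench, at feeder y = -170 mm when sprung back, and moves with the pusher. The rail below it is 22 mm high and ends at y = -185 mm.
- clamp (a joint): Angle of the clamp in rad about the feeder's y: 0 closed (arm level, in the block's groove), about 1.0 over centre, 2.75 fully open; its weight keeps it closed below and lets it fall slowly open beyond the centre (allow 1 s).
- clamp_grip (a point): Point on the rubber-sleeved round clamp handle (14 mm thick, 75 mm long), 60 mm from the pivot. Closed, the handle slopes 60 degrees up from the pivot towards the feeder's -x, its end 133 mm above the bench; push it towards +x and on past upright. The hold-down arm (73 mm long) is 45 mm nearer the gate than the handle.
- clamp_pivot (a point): Fixed point on the clamp's pivot line (along the feeder's y) in line with the handle: feeder x = 85 mm, y = 79 mm, 61 mm above the bench. The clamp's posts (x 76 to 94 mm, y 9 to 102 mm) are 66 mm high.
- block: Pale wooden transport block 50 x 50 mm, 24 mm high, plus two 8 mm ridges on top (total 32 mm) at its -y and +y sides that leave a 22 mm groove along x, in which the clamp arm lies. Origin: centre of its underside. Starts on the tongue, centred 34 mm from the gate's rear face, square to the feeder; about 120 g.
- slab: White plaster slab 100 x 100 mm, 14 mm thick, fixed. Origin: centre of its underside, on the bench.
- slab_top (a point): Centre of the slab's top, 14 mm above the bench.
- tile0: Terracotta tile 54 mm (own x) by 90 mm (own y), 12 mm thick, about 100 g; at the start flat in the feeder's stack, its y along the feeder's y, number 1 from the bottom. Origin: centre of its underside.
- tile1: Terracotta tile 54 mm (own x) by 90 mm (own y), 12 mm thick, about 100 g; at the start flat in the feeder's stack, its y along the feeder's y, number 2 from the bottom. Origin: centre of its underside.
- tile2: Terracotta tile 54 mm (own x) by 90 mm (own y), 12 mm thick, about 100 g; at the start flat in the feeder's stack, its y along the feeder's y, on top if it is there. Origin: centre of its underside.
- tile3: Terracotta tile 54 mm (own x) by 90 mm (own y), 12 mm thick, about 100 g; at the start lying alone on the bench on the robot's side of the feeder, if it is there. Origin: centre of its underside.
- tray: Wooden ware tray 226 mm (x) by 242 mm (y), fixed, floor 12 mm above the bench, with four bays in two by two, each 104 mm (x) by 112 mm (y), parted and rimmed by battens 6 mm wide that stand 5 mm above the floor. Origin: centre of its underside.
- bay0 (a point): Centre of bay 0's floor, 12 mm above the bench; axes as the tray's. A tile lies in it with its length along the bay's y.
- bay1 (a point): Centre of bay 1's floor, 12 mm above the bench; axes as the tray's. A tile lies in it with its length along the bay's y.
- bay2 (a point): Centre of bay 2's floor, 12 mm above the bench; axes as the tray's. A tile lies in it with its length along the bay's y.
- bay3 (a point): Centre of bay 3's floor, 12 mm above the bench; axes as the tray's. A tile lies in it with its length along the bay's y.
- bowl: Bystander: terracotta bowl, 110 mm across, 50 mm high. Origin: centre of its foot.
- brush_jar: Bystander: white jar 76 mm across and 90 mm high, with brushes standing up to 150 mm. Origin: centre of its foot.
- rib: Bystander: flat wooden potter's rib 50 x 100 x 6 mm lying on the bench. Origin: centre of its underside.
Things that resemble listed ones, but are neither listed nor needed, are in the scene too. Leave any black, turquoise or yellow look-alike of the tile1 alone.

How it is judged (in metres and radians):
On the way, in this order (a step that is already met when the one before it is completed fails the run):
1. the clamp is flipped over centre and lies open (value of joint clamp above 2.4 rad), for 0.2 s.
2. the transport block is set on the slab and let go (horizontal distance between block and slab below 0.03 m and z of block in the frame of slab_top between -0.005 and 0.005 m and angle between block's own z axis and vertical below 0.08 rad and contact force between block and the fingers below 0.1 N), for 0.2 s.
3. the pusher is pushed fully home (value of joint pusher above 0.041 m), for 0.05 s.
At the end, for the whole second after the job is handed in: Every tile lies flat and still on the floor of a bay (tilt under 0.06 rad), centre within 30 mm (x) and 20 mm (y) of the bay's; the block stands on the slab, free, centre within 30 mm of the slab's; clamp open beyond 2.4 rad; pusher within 4 mm of sprung back (all of step 2 and value of joint clamp above 2.4 rad and value of joint pusher below 0.004 m and ((x of tile0 in the frame of bay0 between -0.03 and 0.03 m and y of tile0 in the frame of bay0 between -0.02 and 0.02 m and z of tile0 in the frame of bay0 between -0.004 and 0.004 m) or (x of tile0 in the frame of bay1 between -0.03 and 0.03 m and y of tile0 in the frame of bay1 between -0.02 and 0.02 m and z of tile0 in the frame of bay1 between -0.004 and 0.004 m) or (x of tile0 in the frame of bay2 between -0.03 and 0.03 m and y of tile0 in the frame of bay2 between -0.02 and 0.02 m and z of tile0 in the frame of bay2 between -0.004 and 0.004 m) or (x of tile0 in the frame of bay3 between -0.03 and 0.03 m and y of tile0 in the frame of bay3 between -0.02 and 0.02 m and z of tile0 in the frame of bay3 between -0.004 and 0.004 m)) and angle between each of tile0, tile1, tile2, tile3's own z axis and vertical below 0.06 rad and linear speed of each of tile0, tile1, tile2, tile3 below 0.02 m/s and ((x of tile1 in the frame of bay0 between -0.03 and 0.03 m and y of tile1 in the frame of bay0 between -0.02 and 0.02 m and z of tile1 in the frame of bay0 between -0.004 and 0.004 m) or (x of tile1 in the frame of bay1 between -0.03 and 0.03 m and y of tile1 in the frame of bay1 between -0.02 and 0.02 m and z of tile1 in the frame of bay1 between -0.004 and 0.004 m) or (x of tile1 in the frame of bay2 between -0.03 and 0.03 m and y of tile1 in the frame of bay2 between -0.02 and 0.02 m and z of tile1 in the frame of bay2 between -0.004 and 0.004 m) or (x of tile1 in the frame of bay3 between -0.03 and 0.03 m and y of tile1 in the frame of bay3 between -0.02 and 0.02 m and z of tile1 in the frame of bay3 between -0.004 and 0.004 m)) and ((x of tile2 in the frame of bay0 between -0.03 and 0.03 m and y of tile2 in the frame of bay0 between -0.02 and 0.02 m and z of tile2 in the frame of bay0 between -0.004 and 0.004 m) or (x of tile2 in the frame of bay1 between -0.03 and 0.03 m and y of tile2 in the frame of bay1 between -0.02 and 0.02 m and z of tile2 in the frame of bay1 between -0.004 and 0.004 m) or (x of tile2 in the frame of bay2 between -0.03 and 0.03 m and y of tile2 in the frame of bay2 between -0.02 and 0.02 m and z of tile2 in the frame of bay2 between -0.004 and 0.004 m) or (x of tile2 in the frame of bay3 between -0.03 and 0.03 m and y of tile2 in the frame of bay3 between -0.02 and 0.02 m and z of tile2 in the frame of bay3 between -0.004 and 0.004 m)) and ((x of tile3 in the frame of bay0 between -0.03 and 0.03 m and y of tile3 in the frame of bay0 between -0.02 and 0.02 m and z of tile3 in the frame of bay0 between -0.004 and 0.004 m) or (x of tile3 in the frame of bay1 between -0.03 and 0.03 m and y of tile3 in the frame of bay1 between -0.02 and 0.02 m and z of tile3 in the frame of bay1 between -0.004 and 0.004 m) or (x of tile3 in the frame of bay2 between -0.03 and 0.03 m and y of tile3 in the frame of bay2 between -0.02 and 0.02 m and z of tile3 in the frame of bay2 between -0.004 and 0.004 m) or (x of tile3 in the frame of bay3 between -0.03 and 0.03 m and y of tile3 in the frame of bay3 between -0.02 and 0.02 m and z of tile3 in the frame of bay3 between -0.004 and 0.004 m))); the robot touches nothing.
It fails at once if the bowl is moved more than 3 cm (distance of bowl from where it was at the start of the episode above 0.03 m).
It fails at once if the brush jar is moved more than 3 cm (distance of brush_jar from where it was at the start of the episode above 0.03 m).
It fails at once if the rib is moved more than 3 cm (distance of rib from where it was at the start of the episode above 0.03 m).
Of tile2, tile3 only 1 to 2 are there at a start; the rules pass over those that are not, and their reading is None.
At some moment in a run one of block, tile3 may be knocked a few centimetres aside while the robot is not near it.
Once in a run the grip may slacken for a moment while it holds something.
It also fails if it takes over 208 s, if anything falls off the work surface, if the arm or the gripper's body presses on something with over 40 N, if the wrist force passes 120 N, or if a joint passes its speed limit or range.

### The arm

A 6-joint arm with a two-finger parallel gripper is mounted at the origin on the work surface. World frame = base frame: x ahead of the robot, y to its left, z up, the work surface at z = 0. Lengths are in mm, angles in rad, forces in N, time in s.
With the tool pointing down it reaches from about 425 to 1125 mm from the base axis. Payload 14.9 kg.
Tool frame: the origin (TCP) lies where the fingers leave the gripper's body, on its centre line; the fingertips stand 78 mm ahead of it and the grasp point (between the pads) lies 60 mm ahead of it (arm.finger_overhang is the distance from the TCP to the fingertips, in mm); z points along the fingers, y is the line along which they close (so a half turn about z gives the same grasp; the last joint's range is limited). The gripper opens to 91 mm and grips with 3 to 60 N. Pads are 32 mm wide; open, the fingers measure 118 mm over their backs; the gripper's body (76 mm by 178 mm) begins 60 mm behind the grasp point.
Start: joints at [-1.181, 0.379, 1.734, -0, 1.028, -0.033], TCP at [287.218, -638.376, 292.232] pointing down, gripper open.
Joint ranges: [-2.77, 2.77], [-0.74, 2.19], [0, 2.66], [-1.06, 4.2], [0.31, 2.87], [-3.08, 3.08]. Speed limits (rad/s): [1.89, 1.89, 2.39, 3.14, 3.14, 3.14].

### API

Orientations are given as a rotation vector (axis times angle).
In Python, from station import arm gives the robot as it stands.
- The arm moves only by the shell command python3 -m jog 'ROWS' [FORCE]. ROWS is JSON, a list of rows, each a list of 5 numbers: the shift along the tool's x, y, z each as a share of 0.6 m, from -1 to 1, then the turn about the tool's z as a share of pi rad, from -1 to 1, then the opening, from 0 (shut) to 1 (fully open). A call has 1 to 20 rows; each row shifts and turns the commanded pose from where the row before left it, along the tool's axes as they then stand; what a row does not reach is not made up. A row lasts 1/12 s, in which the tool goes at most 41.7 mm and 7.16 degrees, less where a joint would pass 70% of its speed; a pose out of reach is approached as far as the arm can. A call with a number of a shift or a turn outside -1 to 1 is refused whole. A call with a gripper value outside its range is refused whole. The fingers move at their own pace and stop on an object; FORCE is the grip in N (left out, the last holds). Time passes only in rows, so rows that do not move let the fingers close. It gives the time, the measured TCP pose, the force, the opening and the grip force at its end, in the units of the state.
- arm.sense(): the state, without advancing time (a new reading comes with each control period).
- arm.capture(name): name is "scene" or "top" or "wrist"; returns (picture, depth): 400x640x3 uint8, blue, green, red; 400x640 float32, mm along the optical axis (not along the pixel's ray), 0 where there is no reading.
- arm.get_calibration(name): a dict with "fx", "fy", "cx", "cy" (pixels), "k1" (the pictures are not rectified: a ray, as slopes to the right and down, at radius r is drawn at 1 + k1 r^2 times it, then the intrinsics apply), "xyz" and "orientation" of the camera in the world. Camera axes: x right, y up, looking along -z (the intrinsics and any distortion apply to the point x, -y, -z); pixel columns grow to the right and rows downward; lengths in mm; the calibration is good to about 2 mm. A picture is of the moment at which its call begins: read the wrist's pose just before it. get_calibration takes no time and is no camera call; for the wrist camera it gives the pose at the moment of the call.
- arm.finish_job(): hands the job in; it is judged then, once.
The state is a dict: "t": time; "joint_pos": joint angles; "dq": joint speeds; "tau": joint torques, N m; "tcp_pos": TCP position; "tcp_rot": TCP orientation; "ft_force": force on the tool from outside, world axes, zero at the start; "torque": the same for the moment, N m; "grip_width": finger opening in mm; "grasp_force": force on a finger pad.
Only numpy, scipy, OpenCV 4.12 (cv2) and the standard library are available. Lean on these libraries where they do the work, as an engineer would, in place of code of your own. Each camera call takes 0.05 s, during which the arm holds its last target. There are 200 camera calls.

## Working session

There is one attempt and no reset: what is moved stays moved. The work goes in short steps, Python scripts to look and compute and a shell command to move; the robot and the scene stay as the last step left them, time stands still between calls to the robot, and variables do not carry over. Pictures are saved under pics/ and viewed, at most 14 in all, crops included, and the job is handed in when it is done.

```bash
ls; mkdir -p pics
cat > h.py <<'E'
import numpy as np, cv2
from scipy.spatial.transform import Rotation as R
from station import arm
def cal(n):
    c=arm.get_calibration(n); o=np.array(c["orientation"],float)
    c["R"]=R.from_rotvec(o).as_matrix() if o.size==3 else (R.from_quat(o).as_matrix() if o.size==4 else o.reshape(3,3))
    c["p"]=np.array(c["xyz"],float); return c
def shot(n,save=None):
    c=cal(n); im,d=arm.capture(n)
    if save: cv2.imwrite("pics/"+save+".png",im)
    return c,im,d
def cloud(c,d):
    v,u=np.mgrid[0:400,0:640].astype(float)
    K=np.array([[c["fx"],0,c["cx"]],[0,c["fy"],c["cy"]],[0,0,1]])
    x=(u-c["cx"])/c["fx"];y=(v-c["cy"])/c["fy"];a,b=x.copy(),y.copy()
    for _ in range(8):
        s=1+c["k1"]*(a*a+b*b);a,b=x/s,y/s
    P=np.stack([a*d,-b*d,-d],-1)@c["R"].T+c["p"]
    P[d<=0]=np.nan
    return P
def proj(c,p):
    q=(np.asarray(p,float)-c["p"])@c["R"];a=q[...,0]/-q[...,2];b=-q[...,1]/-q[...,2]
    s=1+c["k1"]*(a*a+b*b);return np.stack([a*s*c["fx"]+c["cx"],b*s*c["fy"]+c["cy"]],-1)
E
python3 - <<'E'
from h import *
print(arm.get_calibration("top"),arm.get_calibration("scene"),arm.get_calibration("wrist"))
s=arm.sense();print(s["tcp_pos"],s["tcp_rot"],R.from_rotvec(s["tcp_rot"]).as_matrix().round(3))
for n in("top","scene"):
    c,im,d=shot(n,n+"0"); np.save(n+"0.npy",d)
E
```

```text
pics
{'fx': 369.84047550697613, 'fy': 369.84047550697613, 'cx': 323.8886939567776, 'cy': 203.08100385200913, 'k1': -0.058700881361294546, 'xyz': array([ 473.68119143,  -21.61395634, 1049.03239646]), 'orientation': array([ 0.09910422, -0.14138613, -1.53627374])} {'fx': 363.0003999309519, 'fy': 363.0003999309519, 'cx': 320.9918509236007, 'cy': 200.69060103294362, 'k1': -0.0173573977578963, 'xyz': array([1310.39781494, -111.29120912,  561.78305028]), 'orientation': array([0.79977218, 0.69807738, 1.31236109])} {'fx': 329.0382711437644, 'fy': 329.0382711437644, 'cx': 314.695812575125, 'cy': 196.6765370380241, 'k1': -0.025316000499586752, 'xyz': array([ 346.43482185, -610.76179645,  382.44790228]), 'orientation': array([-0.20892551,  0.13584815, -1.14154806])}
[ 287.08997971 -638.0509229   291.53906489] [-3.07051598e+00 -6.59006307e-01  3.68189169e-04] [[ 0.912  0.41  -0.   ]
 [ 0.41  -0.912  0.001]
 [ 0.    -0.001 -1.   ]]
```

View pics/top0.png

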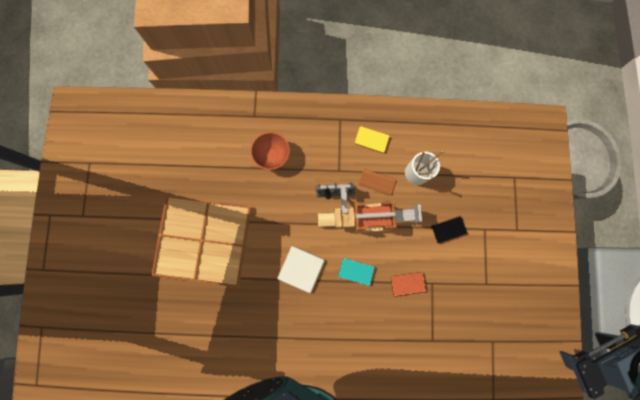

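View pics/scene0.png

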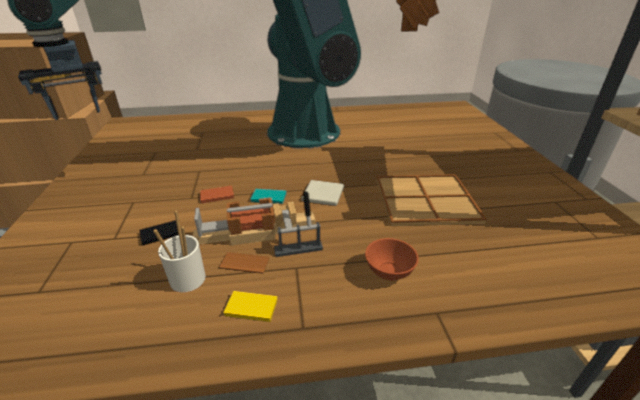

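The top picture shows the feeder at about (375,215), its gate pointing left, the pale block at (342,215), and the clamp at (335,190). The slab is at (302,270), the tray at (201,241), the bowl at (270,151) and the jar at (422,168).

Tile candidates are red (409,284), turquoise (357,271), black (450,230), yellow (372,139) and brown (377,182). The terracotta one at (409,284), on the robot's side of the feeder, is tile3. The brown one is the rib.

Run:
```python
from h import *
c=cal("top");im=cv2.imread("pics/top0.png");P=cloud(c,np.load("top0.npy"))
for n,(u,v) in dict(tile3=(409,284),turq=(357,271),slab=(302,270),bowl=(270,151),jar=(422,168),rib=(377,182),black=(450,230),block=(342,215),tray=(180,225),bench=(300,330)).items(): print(n,P[v,u].round(0),im[v,u])
def rect(n,u0,u1,v0,v1,mask):
    m=np.zeros((400,640),np.uint8);m[v0:v1,u0:u1]=mask[v0:v1,u0:u1]
    k,l,st,ce=cv2.connectedComponentsWithStats(m);i=1+st[1:,4].argmax()
    q=P[l==i];q=q[~np.isnan(q[:,0])];z=np.median(q[:,2])
    (cx,cy),(w,h),a=cv2.minAreaRect(q[:,:2].astype(np.float32));b=cv2.boxPoints(((cx,cy),(w,h),a))
    print(n,"c",round(cx),round(cy),"wh",round(w),round(h),"a",round(a,1),"z",round(z,1),b.round(0).tolist())
hsv=cv2.cvtColor(im,cv2.COLOR_BGR2HSV);Z=P[...,2]
rect("tile3",385,435,268,302,(im[...,2]>1.9*im[...,1].astype(float))&(Z>4))
rect("slab",270,335,240,300,(hsv[...,1]<80)&(hsv[...,2]>120))
rect("traytop",140,260,190,295,(Z>8.5))
rect("rib",355,400,165,197,(im[...,2]>1.7*im[...,1].astype(float))&(Z>2))
big=cv2.resize(im[170:310,270:470],None,fx=4,fy=4,interpolation=cv2.INTER_CUBIC);cv2.imwrite("pics/crop1.png",big)
```

```text
tile3 [ 415. -291.   11.] [ 65 103 204]
turq [ 447. -144.   16.] [173 189  54]
slab [446.   8.  17.] [204 229 236]
bowl [783. 113.   9.] [ 66 103 203]
jar [ 742. -324.   35.] [ 73  95 112]
rib [ 704. -200.    1.] [ 57 103 174]
black [ 569. -410.   13.] [21 20 21]
block [597. -96.  54.] [ 85 138 181]
tray [559. 354.  13.] [113 179 227]
bench [283.   8.   1.] [ 65 111 162]
tile3 c 416 -287 wh 52 90 a 9.0 z 13.2 [[383.0, -246.0], [397.0, -335.0], [449.0, -327.0], [435.0, -238.0]]
slab c 448 12 wh 103 101 a 68.8 z 14.7 [[383.0, -18.0], [477.0, -54.0], [514.0, 42.0], [420.0, 79.0]]
traytop c 518 291 wh 246 226 a 84.5 z 13.1 [[394.0, 179.0], [619.0, 158.0], [643.0, 403.0], [418.0, 424.0]]
rib c 725 -173 wh 0 0 a 0.0 z 9.2 [[725.0, -173.0], [725.0, -173.0], [725.0, -173.0], [725.0, -173.0]]
```

View pics/crop1.png

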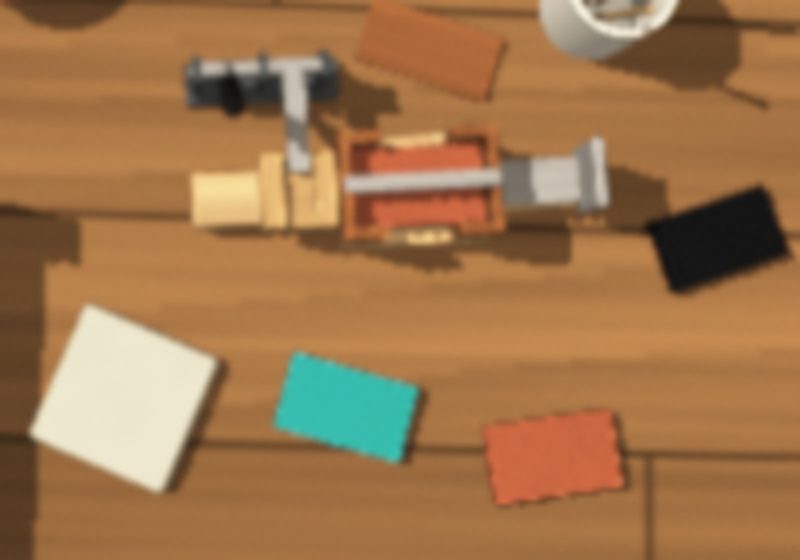

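The crop shows the feeder walls at crop (345–505, 130–240), the block with the clamp arm in its groove at (300,190), and the tongue end at (190,200). The handle (232,95) points up and the pusher plate is at (595,175). The red tile at (555,457) is plain terracotta, so tile3 is there. Next I'll fit the feeder pose.

Run:
```python
from h import *
c=cal("top");P=cloud(c,np.load("top0.npy"));Z=P[...,2]
ray=lambda u,v,z:(lambda D:(c["p"]+(z-c["p"][2])/D[2]*D))(cloud(c,np.full((400,640),1.))[v,u]-c["p"])
def at(u,v,z):
    one=cloud(c,np.ones((400,640)));import scipy.ndimage as nd
    D=np.array([nd.map_coordinates(one[...,i],[[v],[u]],order=1)[0] for i in range(3)])-c["p"]
    return (c["p"]+(z-c["p"][2])/D[2]*D).round(1)
k=lambda x,y:(270+x/4-.375,170+y/4-.375)
for n,x,y,z in [("bar gate end",345,185,78),("bar rear",501,178,78),("tongue end L top",192,175,30),("tongue end bottom",194,227,30),("plate far top",604,138,79),("plate near",606,208,79),("plate left far",582,140,79),("gate corner near",347,240,74),("gate corner far",341,134,74),("rear near",505,233,74),("rear far",497,130,74),("block near l",263,229,54),("block near r",337,226,54),
 ("postsL",187,62,66),("postsR",335,58,66),("tile3",555,457,12)]:
    print(n,at(*k(x,y),z))
for zr in((68,82),):
    m=((Z>zr[0])&(Z<zr[1]));m[:,:345]=0;m[:,400:]=0;m[:190]=0;m[240:]=0
    q=P[m][:,:2].astype(np.float32);print(len(q),cv2.minAreaRect(q),q.mean(0))
c2=cal("wrist");print(c2["R"].round(3))
```

```text
bar gate end [ 593.1 -131.5   78. ]
bar rear [ 601.2 -235.9   78. ]
tongue end L top [602.6 -30.4  30. ]
tongue end bottom [566.5 -32.9  30. ]
plate far top [ 630.3 -305.6   79. ]
plate near [ 583.1 -306.4   79. ]
plate left far [ 628.5 -290.6   79. ]
gate corner near [ 557.  -133.9   74. ]
gate corner far [ 627.9 -128.8   74. ]
rear near [ 564.9 -239.5   74. ]
rear far [ 634.1 -234.    74. ]
block near l [564.4 -79.2  54. ]
block near r [ 568.  -129.3   54. ]
postsL [675.  -24.3  66. ]
postsR [ 681.3 -124.7   66. ]
tile3 [ 415.5 -288.8   12. ]
399 ((610.596923828125, -169.39990234375), (103.95465850830078, 131.94444274902344), 3.6833109855651855) [ 596.8411  -181.44084]
[[ 0.411  0.886  0.213]
 [-0.912  0.4    0.096]
 [-0.001 -0.234  0.972]]
```

Feeder pose estimate: origin (593,-138), yaw 4.6°. This agrees with the tongue end and pusher plate to within about 2 mm. I'll turn the tool so its x lies along feeder +y and hover for a wrist look.

```bash
cat >> h.py <<'E'
F=(593.,-138.,4.6)
def w(f,x,y):
    a=np.radians(f[2]);return np.array([f[0]+x*np.cos(a)-y*np.sin(a),f[1]+x*np.sin(a)+y*np.cos(a)])
def loc(f,p):
    a=np.radians(f[2]);d=np.asarray(p)[...,:2]-np.array(f[:2]);return np.stack([d[...,0]*np.cos(a)+d[...,1]*np.sin(a),-d[...,0]*np.sin(a)+d[...,1]*np.cos(a)],-1)
def go(xy,tipz,yaw):
    "turn first, then tool-axis shifts, all as shares; yaw = world angle of tool x"
    s=arm.sense();M=R.from_rotvec(s["tcp_rot"]).as_matrix();y0=np.degrees(np.arctan2(M[1,0],M[0,0]))
    dt=(yaw-y0+180)%360-180;a=np.radians(yaw);d=np.r_[xy,tipz+78]-s["tcp_pos"]
    print("turn %.4f  x %.4f y %.4f z %.4f"%(-dt/180,(d[0]*np.cos(a)+d[1]*np.sin(a))/600,(d[0]*np.sin(a)-d[1]*np.cos(a))/600,-d[2]/600),"| t %.1f tip"%s["t"],(s["tcp_pos"]-[0,0,78]).round(1),"yaw %.2f F"%y0,np.round(s["ft_force"],1),"w %.1f g %.1f"%(s["grip_width"],s["grasp_force"]))
E
python3 -m jog '[[0,0,0,-0.0391,1],[0,0,0,-0.0391,1],[0,0,0,-0.0391,1],[0,0,0,-0.0391,1],[0,0,0,-0.0391,1],[0,0,0,-0.0391,1],[0,0,0,-0.0391,1],[0,0,0,-0.0391,1],[0,0,0,-0.0391,1],[0,0,0,-0.0391,1]]'
python3 -m jog '[[0.0494,0.0353,0,0,1],[0.0494,0.0353,0,0,1],[0.0494,0.0353,0,0,1],[0.0494,0.0353,0,0,1],[0.0494,0.0353,0,0,1],[0.0494,0.0353,0,0,1],[0.0494,0.0353,0,0,1],[0.0494,0.0353,0,0,1],[0.0494,0.0353,0,0,1],[0.0494,0.0353,0,0,1],[0.0494,0.0353,0,0,1],[0.0494,0.0353,0,0,1],[0.0494,0.0353,0,0,1],[0.0494,0.0353,0,0,0],[0.0494,0.0353,0,0,0],[0.0494,0.0353,0,0,0],[0.0494,0.0353,0,0,0],[0,0,0,0,0],[0,0,0,0,0],[0,0,0,0,0]]' 20
python3 - <<'E'
from h import *
go(w(F,15,79),100,94.6)
c,im,d=shot("wrist","w1");np.save("w1.npy",d)
import pickle;pickle.dump(c,open("w1.pkl","wb"))
# overlay predicted feeder outline
for pts in ([(-36.5,7,74),(36.5,7,74),(36.5,0,74),(-36.5,0,74)],[(-18,7,30),(-18,106,30),(18,106,30),(18,7,30)],[(-25,9,54),(25,9,54),(25,59,54),(-25,59,54)],[(76,9,66),(94,9,66),(94,102,66),(76,102,66)],[(85,79,61),(47.5,79,126)],[(-23,-170,79),(23,-170,79)],[(-5,0,78),(-5,-93,78),(5,-93,78),(5,0,78)]):
    q=np.array([proj(c,[*w(F,x,y),z]) for x,y,z in pts]);cv2.polylines(im,[q.round().astype(int)],len(pts)>2,(0,255,0),1)
cv2.imwrite("pics/w1o.png",im)
E
```

```text
t: 0.93
tcp_pos: [287.1, -638.2, 291.8]
tcp_rot: [-2.123, -2.315, -0.0]
ft_force: [-0.0, 0.4, -0.3]
grip_width: 91.3
grasp_force: 0.0
t: 2.6
tcp_pos: [605.3, -107.3, 291.9]
tcp_rot: [-2.129, -2.309, 0.001]
ft_force: [0.1, -0.1, -0.7]
grip_width: 47.5
grasp_force: 0.0
turn 0.0002  x 0.0822 y 0.0004 z 0.1898 | t 2.6 tip [ 605.3 -107.3  213.9] yaw 94.64 F [ 0.1 -0.1 -0.7] w 47.5 g 0.0
```

View pics/w1o.png

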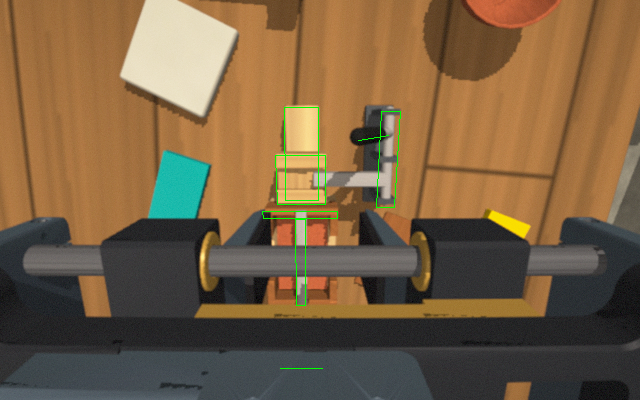

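The picture shows the overlay sitting on the feeder within 1–2 mm: the block at (300,180), the clamp handle at (370,136) and the bar at (300,260). I'll flip the clamp with shut fingers.

```bash
python3 -m jog '[[0.0411,0,0,0,0],[0.0411,0,0,0,0],[0,0,0,0,0],[0,0,0.0475,0,0],[0,0,0.0475,0,0],[0,0,0.0475,0,0],[0,0,0.0475,0,0],[0,0,0,0,0]]'
python3 -m jog '[[0,0.018,0,0,0],[0,0.018,0,0,0],[0,0.018,0,0,0],[0,0.018,0,0,0],[0,0.018,0,0,0],[0,0.018,0,0,0],[0,0.018,0,0,0]]'
python3 -m jog '[[0,0.018,0,0,0],[0,0.018,0,0,0],[0,0.018,0,0,0],[0,0.018,0,0,0],[0,0,-0.04,0,0],[0,0,-0.05,0,0],[0,0,-0.05,0,0],[0,-0.05,-0.05,0,1],[0,-0.05,0,0,1],[0,-0.05,0,0,1],[0,-0.03,0,0,1],[0,0,0,0,1],[0,0,0,0,1],[0,0,0,0,1],[0,0,0,0,1]]'
python3 - <<'E'
from h import *
c,im,d=shot("wrist","w2");go(w(F,0,34),36,94.6)
P=cloud(c,d);Z=P[...,2]
L=loc(F,P)
m=(abs(L[...,0])<50)&(L[...,1]>-10)&(L[...,1]<80)&(Z>47)&(Z<60)
q=L[m];print(m.sum(),q.min(0),q.max(0),np.median(q,0),np.median(Z[m]))
E
```

```text
t: 3.32
tcp_pos: [598.8, -59.0, 173.5]
tcp_rot: [-2.128, -2.303, 0.006]
ft_force: [-1.5, 0.4, -1.7]
grip_width: 0.4
grasp_force: 0.0
t: 3.9
tcp_pos: [678.3, -51.8, 178.6]
tcp_rot: [2.13, 2.309, 0.0]
ft_force: [-1.8, -0.7, -1.0]
grip_width: 0.5
grasp_force: 0.5
t: 5.15
tcp_pos: [614.1, -57.1, 291.8]
tcp_rot: [2.13, 2.309, 0.0]
ft_force: [0.8, 0.7, 0.3]
grip_width: 50.8
grasp_force: 0.0
turn 0.0001  x -0.0749 y -0.0456 z 0.2961 | t 5.2 tip [613.9 -57.1 213.6] yaw 94.61 F [-0.7 -0.   0.3] w 55.2 g 0.0
1366 [-24.32650252  15.51686091] [24.75469753 61.93924374] [ 1.5710524  36.85738397] 52.882118045437466
```

View pics/w2.png

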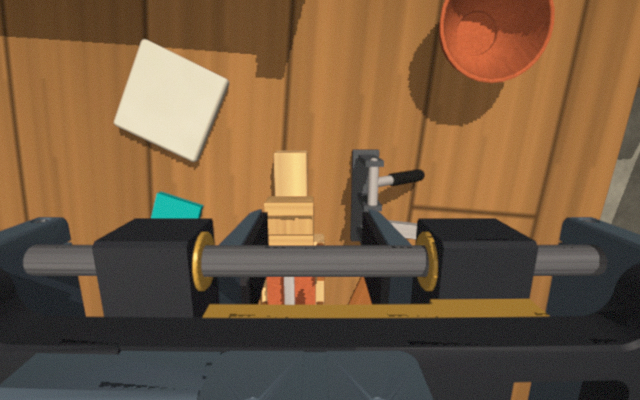

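The clamp lies open: the handle points away at (405,178). The block is still on the tongue at (290,222), and the tongue end is at (290,152). I'll grasp the block across feeder x.

```bash
python3 -m jog '[[-0.0367,-0.0225,0,0,1],[-0.0367,-0.0225,0,0,1],[0,0,0.04,0,1],[0,0,0.04,0,1],[0,0,0.04,0,1],[0,0,0.04,0,1],[0,0,0.04,0,1],[0,0,0.04,0,1],[0,0,0.03,0,1],[0,0,0.026,0,1],[0,0,0,0,1]]'
python3 -m jog '[[0,0,0,0,0.4],[0,0,0,0,0.4],[0,0,0,0,0.4],[0,0,0,0,0.4],[0,0,0,0,0.4],[0,0,0,0,0.4],[0,0,0,0,0.4],[0,0,0,0,0.4],[0,0,0,0,0.4],[0,0,0,0,0.4]]' 30
python3 - <<'E'
from h import *
go(w(F,0.5,35),36,94.6)
E
```

```text
t: 6.12
tcp_pos: [588.7, -102.9, 110.9]
tcp_rot: [-2.128, -2.306, 0.003]
ft_force: [0.1, 0.6, -0.6]
grip_width: 91.2
grasp_force: 0.0
t: 6.95
tcp_pos: [589.9, -103.3, 114.6]
tcp_rot: [2.13, 2.308, 0.001]
ft_force: [-1.2, 0.2, 6.9]
grip_width: 50.2
grasp_force: 30.0
turn 0.0000  x 0.0002 y 0.0013 z 0.0010 | t 7.0 tip [ 589.9 -103.3   36.6] yaw 94.61 F [-1.2  0.2  6.9] w 50.2 g 30.0
```

```bash
python3 -m jog '[[0,0,-0.03,0,0.4],[0,0,-0.05,0,0.4],[0,0,-0.05,0,0.4],[0,0,-0.03,0,0.4],[0,0,0,0,0.4]]'
python3 - <<'E'
from h import *
go([448,12],21,94.6)
E
```

```text
t: 7.37
tcp_pos: [591.2, -103.5, 214.0]
tcp_rot: [2.127, 2.306, 0.004]
ft_force: [0.3, 0.4, -0.2]
grip_width: 49.8
grasp_force: 30.0
turn 0.0000  x 0.2111 y -0.2225 z 0.1916 | t 7.4 tip [ 591.2 -103.5  136. ] yaw 94.61 F [ 0.3  0.4 -0.2] w 49.8 g 30.0
```

```bash
python3 -m jog '[[0.0352,-0.0371,0,0,0.4],[0.0352,-0.0371,0,0,0.4],[0.0352,-0.0371,0,0,0.4],[0.0352,-0.0371,0,0,0.4],[0.0352,-0.0371,0,0,0.4],[0.0352,-0.0371,0,0,0.4],[0,0,0,0,0.4],[0,0,0.05,0,0.4],[0,0,0.05,0,0.4],[0,0,0.04,0,0.4],[0,0,0.02,0,0.4],[0,0,0.015,0,0.4],[0,0,0.01,0,0.4],[0,0,0,0,0.4],[0,0,0,0,0.4]]'
python3 - <<'E'
from h import *
go([448,12],20.5,94.6)
E
```

```text
t: 8.62
tcp_pos: [446.5, 12.3, 99.0]
tcp_rot: [-2.13, -2.309, 0.0]
ft_force: [-0.3, 0.0, -1.4]
grip_width: 49.8
grasp_force: 30.0
turn 0.0000  x -0.0008 y 0.0025 z 0.0009 | t 8.6 tip [446.5  12.3  21. ] yaw 94.60 F [-0.3  0.  -1.4] w 49.8 g 30.0
```

```bash
python3 -m jog '[[0,0,0.001,0,0.4],[0,0,0,0,0.4],[0,0,0,0,0.7],[0,0,0,0,0.7],[0,0,0,0,0.8],[0,0,0,0,0.8],[0,0,-0.03,0,0.8],[0,0,-0.05,0,0.8],[0,0,-0.06,0,0.8],[0,0,-0.06,0,0.8],[-0.03,0,-0.05,0,0.8],[-0.03,0,0,0,0.8],[0,0,0,0,0.8],[0,0,0,0,0.8]]'
python3 - <<'E'
from h import *
c,im,d=shot("wrist","w3");P=cloud(c,d);Z=P[...,2]
m=(np.hypot(P[...,0]-448,P[...,1]-12)<70)&(Z>38)&(Z<52);q=P[m]
print(m.sum(),np.nanmedian(q,0),q.min(0),q.max(0)); print(cv2.minAreaRect(q[:,:2].astype(np.float32)))
m=(np.hypot(P[...,0]-448,P[...,1]-12)<75)&(Z>9)&(Z<19);q=P[m];print(m.sum(),cv2.minAreaRect(q[:,:2].astype(np.float32)))
c,im,d=shot("top","top1");P=cloud(c,d);print(P[284,409])
go(w(F,0,-205),150,4.6)
E
```

```text
t: 9.78
tcp_pos: [449.2, -23.9, 248.8]
tcp_rot: [2.132, 2.307, 0.001]
ft_force: [-1.0, 0.2, -0.7]
grip_width: 72.9
grasp_force: 0.0
1853 [446.31972156  24.54344143  44.2732579 ] [419.95809804 -12.50588198  38.00339293] [472.95853424  40.82177861  46.71967823]
((446.3997802734375, 13.93246841430664), (49.65359878540039, 50.171268463134766), 4.574100971221924)
6823 ((447.92950439453125, 12.875717163085938), (99.7748031616211, 99.76533508300781), 68.64778137207031)
[ 415.46645411 -289.50229433   15.9985953 ]
turn 0.5000  x 0.2243 y 0.5516 z 0.0332 | t 9.9 tip [448.8 -23.2 169.9] yaw 94.59 F [-0.1 -0.6 -0.5] w 72.6 g 0.0
```

View pics/w3.png

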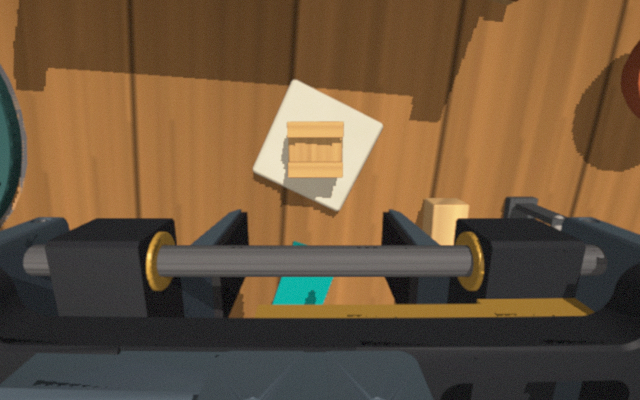

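The block stands upright at (315,150) in the middle of the slab, about 2 mm off centre. Now to the pusher with the fingers shut.

```bash
python3 -m jog '[[0,0,0,0.0385,0],[0,0,0,0.0385,0],[0,0,0,0.0385,0],[0,0,0,0.0385,0],[0,0,0,0.0385,0],[0,0,0,0.0385,0],[0,0,0,0.0385,0],[0,0,0,0.0385,0],[0,0,0,0.0385,0],[0,0,0,0.0385,0],[0,0,0,0.0385,0],[0,0,0,0.0385,0],[0,0,0,0.0385,0]]' 30
python3 -m jog '[[0.0224,0.0552,0,0,0],[0.0224,0.0552,0,0,0],[0.0224,0.0552,0,0,0],[0.0224,0.0552,0,0,0],[0.0224,0.0552,0,0,0],[0.0224,0.0552,0,0,0],[0.0224,0.0552,0,0,0],[0.0224,0.0552,0,0,0],[0.0224,0.0552,0,0,0],[0.0224,0.0552,0,0,0],[0,0,0,0,0],[0,0,0.045,0,0],[0,0,0.045,0,0],[0,0,0.045,0,0],[0,0,0.045,0,0],[0,0,0.03,0,0],[0,0,0,0,0],[0,0,0,0,0]]'
python3 - <<'E'
from h import *
go(w(F,0,-205),42,4.6);go(w(F,0,-140),42,4.6)
E
```

```text
t: 10.97
tcp_pos: [448.8, -22.9, 247.6]
tcp_rot: [-3.139, -0.115, 0.003]
ft_force: [0.7, -0.3, -0.6]
grip_width: 0.6
grasp_force: 0.0
t: 12.47
tcp_pos: [608.9, -342.0, 121.2]
tcp_rot: [-3.137, -0.125, 0.004]
ft_force: [0.6, 0.2, 1.8]
grip_width: 0.3
grasp_force: 0.0
turn -0.0003  x 0.0009 y 0.0007 z 0.0019 | t 12.5 tip [ 608.9 -342.    43.2] yaw 4.55 F [0.6 0.2 1.8] w 0.3 g 0.0
turn -0.0003  x 0.0009 y -0.1076 z 0.0019 | t 12.5 tip [ 608.9 -342.    43.2] yaw 4.55 F [0.6 0.2 1.8] w 0.3 g 0.0
```

```bash
python3 -m jog '[[0,-0.02,0,0,0],[0,-0.02,0,0,0],[0,-0.02,0,0,0],[0,-0.02,0,0,0],[0,-0.0117,0,0,0],[0,0,0,0,0]]'
python3 -m jog '[[0,-0.005,0,0,0],[0,-0.005,0,0,0],[0,-0.005,0,0,0],[0,0,0,0,0]]'
python3 -m jog '[[0,-0.003,0,0,0],[0,-0.003,0,0,0],[0,0,0,0,0]]'
python3 - <<'E'
from h import *
s=arm.sense();print(loc(F,s["tcp_pos"]))
E
```

```text
t: 12.97
tcp_pos: [605.3, -286.6, 123.8]
tcp_rot: [3.138, 0.126, 0.002]
ft_force: [-0.7, -4.9, 2.3]
grip_width: 0.4
grasp_force: 2.5
t: 13.3
tcp_pos: [604.7, -279.2, 123.7]
tcp_rot: [3.138, 0.125, 0.002]
ft_force: [-2.1, -5.9, 4.4]
grip_width: 0.3
grasp_force: 2.9
t: 13.55
tcp_pos: [604.4, -275.8, 123.8]
tcp_rot: [3.138, 0.124, 0.002]
ft_force: [-1.9, -5.3, 4.2]
grip_width: 0.6
grasp_force: 3.0
[   0.32983252 -138.29962485]
```

```bash
python3 -m jog '[[0,-0.004,0,0,0],[0,0,0,0,0],[0,0,0,0,0]]'
python3 -m jog '[[0,-0.003,0,0,0],[0,0,0,0,0],[0,0,0,0,0]]'
python3 - <<'E'
from h import *
s=arm.sense();print(loc(F,s["tcp_pos"]))
E
```

```text
t: 13.8
tcp_pos: [604.2, -273.5, 123.8]
tcp_rot: [3.138, 0.124, 0.002]
ft_force: [-1.9, -6.9, 3.6]
grip_width: 0.6
grasp_force: 3.1
t: 14.05
tcp_pos: [604.2, -272.5, 123.8]
tcp_rot: [3.137, 0.125, 0.003]
ft_force: [-2.1, -14.1, 3.5]
grip_width: 0.1
grasp_force: 6.9
[   0.33935232 -134.92035075]
```

The stop was felt at 14 N, so the pusher is fully home. I'll let it spring back and go to the gate.

```bash
python3 -m jog '[[0,0.02,0,0,0],[0,0.02,0,0,0],[0,0.03,0,0,0],[0,0.03,0,0,0],[0,0.03,0,0,0],[0,0,-0.05,0,0.9],[0,0,-0.05,0,0.9],[0,0,-0.05,0,0.9],[0,-0.05,-0.02,0,0.9],[0,-0.056,0,0,0.9],[0,-0.056,0,0,0.9],[0,-0.056,0,0,0.9],[0,-0.056,0,0,0.9],[0,-0.056,0,0,0.9],[0,-0.05,0,0,0.9],[0,0,0,0,0.9]]'
python3 -m jog '[[0,0,0,-0.0385,0.9],[0,0,0,-0.0385,0.9],[0,0,0,-0.0385,0.9],[0,0,0,-0.0385,0.9],[0,0,0,-0.0385,0.9],[0,0,0,-0.0385,0.9],[0,0,0,-0.0385,0.9],[0,0,0,-0.0385,0.9],[0,0,0,-0.0385,0.9],[0,0,0,-0.0385,0.9],[0,0,0,-0.0385,0.9],[0,0,0,-0.0385,0.9],[0,0,0,-0.0385,0.9],[0,0,0,0,0.9]]'
cat >> h.py <<'E'
def gate(name):
    c,im,d=shot("wrist",name);P=cloud(c,d);Z=P[...,2];L=loc(F,P)
    red=im[...,2]>1.9*im[...,1].astype(float)
    m=(abs(L[...,0])<45)&(L[...,1]>8)&(L[...,1]<110)&(Z>34)&(Z<50)&red
    q=L[m];print("tile on tongue",m.sum(),q.min(0).round(1) if m.any() else"",q.max(0).round(1) if m.any() else"",np.nanmedian(Z[m]) if m.any() else"")
E
python3 - <<'E'
from h import *
gate("w4");go(w(F,0,25),33,94.6)
E
```

```text
t: 15.38
tcp_pos: [591.3, -119.0, 224.2]
tcp_rot: [-3.138, -0.127, 0.002]
ft_force: [-0.1, 0.2, 0.5]
grip_width: 70.8
grasp_force: 0.0
t: 16.55
tcp_pos: [592.1, -123.2, 224.3]
tcp_rot: [-2.124, -2.314, 0.0]
ft_force: [-0.3, 0.7, -0.4]
grip_width: 82.1
grasp_force: 0.0
tile on tongue 2355 [-25.7   8. ] [27.1 41.4] 40.36122818346428
turn -0.0009  x 0.0166 y -0.0004 z 0.1889 | t 16.6 tip [ 592.  -123.   146.3] yaw 94.45 F [ 0.3 -0.  -0.4] w 82.3 g 0.0
```

View pics/w4.png

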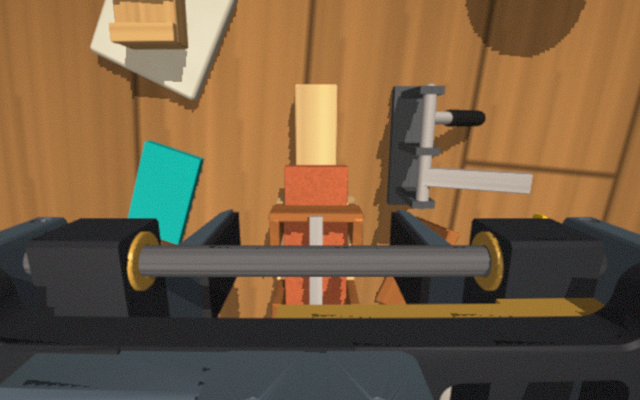

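A red tile projects from the gate at (316,185), to y≈40 mm. The clamp stays open and the block is on the slab. I'll grip the tile and draw it out 66 mm.

```bash
python3 -m jog '[[0.0166,0,0,0,0.9],[0,0,0.045,0,0.9],[0,0,0.045,0,0.9],[0,0,0.045,0,0.9],[0,0,0.03,0,0.9],[0,0,0.024,0,0.9],[0,0,0,0,0.9],[0,0,0,0,0.4],[0,0,0,0,0.4],[0,0,0,0,0.4],[0,0,0,0,0.4],[0,0,0,0,0.4],[0,0,0,0,0.4]]' 20
python3 -m jog '[[0.01,0,0,0,0.4],[0.02,0,0,0,0.4],[0.02,0,0,0,0.4],[0.02,0,0,0,0.4],[0.02,0,0,0,0.4],[0.02,0,0,0,0.4],[0,0,0,0,0.4],[0,0,0,0,0.75],[0,0,0,0,0.75],[0,0,0,0,0.75],[0,0,0,0,0.75]]'
python3 - <<'E'
from h import *
go(w(F,0,58),33,94.6)
print(loc(F,arm.sense()["tcp_pos"]))
E
```

```text
t: 17.68
tcp_pos: [592.2, -111.6, 112.5]
tcp_rot: [2.129, 2.307, 0.003]
ft_force: [5.0, 8.5, -0.1]
grip_width: 53.8
grasp_force: 21.5
t: 18.6
tcp_pos: [585.6, -46.4, 111.2]
tcp_rot: [-2.131, -2.309, 0.0]
ft_force: [-0.2, 0.3, 0.1]
grip_width: 68.2
grasp_force: 0.0
turn -0.0001  x -0.0566 y -0.0000 z 0.0003 | t 18.6 tip [585.6 -46.4  33.2] yaw 94.59 F [-0.2  0.3  0.1] w 68.2 g 0.0
[1.44180876e-03 9.19363075e+01]
```

```bash
python3 -m jog '[[-0.026,0,0,0,0.75],[-0.0257,0,0,0,0.75],[0,0,0,0,0.75],[0,0,0,0,0.4],[0,0,0,0,0.4],[0,0,0,0,0.4],[0,0,0,0,0.4],[0,0,0,0,0.4],[0,0,0,0,0.4],[0,0,-0.03,0,0.4],[0,0,-0.05,0,0.4],[0,0,-0.05,0,0.4],[0,0,0,0.0278,0.4],[0,0,0,0.0278,0.4],[0,0,0,0,0.4]]' 25
python3 - <<'E'
from h import *
go([518,291],150,84.6)
E
```

```text
t: 19.85
tcp_pos: [588.3, -77.0, 189.7]
tcp_rot: [2.327, 2.109, 0.001]
ft_force: [0.2, 0.1, -1.4]
grip_width: 54.0
grasp_force: 25.0
turn -0.0013  x 0.5997 y -0.1744 z -0.0639 | t 19.9 tip [588.3 -77.  111.7] yaw 84.37 F [ 0.2  0.1 -1.4] w 54.0 g 25.0
```

```bash
python3 -m jog '[[0.05,-0.015,-0.02,0,0.4],[0.05,-0.016,-0.02,0,0.4],[0.05,-0.016,-0.02,0,0.4],[0.05,-0.016,0,0,0.4],[0.05,-0.016,0,0,0.4],[0.05,-0.016,0,0,0.4],[0.05,-0.016,0,0,0.4],[0.05,-0.016,0,0,0.4],[0.05,-0.016,0,0,0.4],[0,0,0,0,0.4],[0,0,0,0,0.4]]'
python3 - <<'E'
from h import *
c,im,d=shot("wrist","w5");P=cloud(c,d)
T=(518,291,-5.4)
for pts in ([(-113,-121,17),(113,-121,17),(113,121,17),(-113,121,17)],[(-3,-121,17),(-3,121,17),(3,121,17),(3,-121,17)],[(-113,-3,17),(113,-3,17),(113,3,17),(-113,3,17)]):
    q=np.array([proj(c,[*w(T,x,y),z]) for x,y,z in pts]);cv2.polylines(im,[q.round().astype(int)],True,(0,255,0),1)
cv2.imwrite("pics/w5o.png",im)
go(w(T,-55,59),60,84.6)
E
```

```text
t: 20.77
tcp_pos: [527.6, 200.9, 224.7]
tcp_rot: [-2.318, -2.12, 0.001]
ft_force: [0.0, -0.3, -1.2]
grip_width: 53.2
grasp_force: 25.0
turn 0.0010  x 0.2479 y -0.1224 z 0.1445 | t 20.8 tip [527.9 199.9 146.7] yaw 84.79 F [ 0.2 -1.5 -1. ] w 53.9 g 25.0
```

View pics/w5o.png

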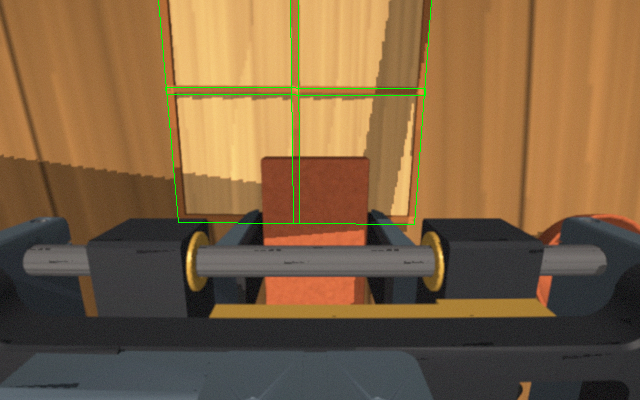

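The tray overlay fits (battens at (295,90)), and the tile is held centrally at (315,220). I'll lay it in the near-left bay.

```bash
python3 -m jog '[[0.0496,-0.0245,0,0,0.4],[0.0496,-0.0245,0,0,0.4],[0.0496,-0.0245,0,0,0.4],[0.0496,-0.0245,0,0,0.4],[0.0496,-0.0245,0,0,0.4],[0,0,0.05,0,0.4],[0,0,0.05,0,0.4],[0,0,0.0445,0,0.4],[0,0,0.04,0,0.4],[0,0,0.02,0,0.4],[0,0,0.013,0,0.4],[0,0,0,0,0.4],[0,0,0,0,0.4]]'
python3 - <<'E'
from h import *
T=(518,291,-5.4)
go(w(T,-55,59),15,84.6)
E
```

```text
t: 21.9
tcp_pos: [469.7, 354.6, 95.1]
tcp_rot: [2.324, 2.114, 0.001]
ft_force: [-0.0, -0.3, -1.1]
grip_width: 54.0
grasp_force: 25.0
turn -0.0001  x 0.0004 y -0.0016 z 0.0035 | t 21.9 tip [469.7 354.6  17.1] yaw 84.59 F [-0.  -0.3 -1.1] w 54.0 g 25.0
```

```bash
python3 -m jog '[[0,0,0.003,0,0.4],[0,0,0,0,0.4],[0,0,0,0,0.72],[0,0,0,0,0.72],[0,0,0,0,0.72],[0,0,-0.03,0,0.72],[0,0,-0.05,0,0.72],[0,0,-0.06,0,0.72],[0,0,-0.06,0,0.72],[-0.05,0,-0.02,0,0.5],[-0.05,0,0,0,0],[-0.05,0,0,0,0],[0,0,0,0,0]]'
cat >> h.py <<'E'
T=(518,291,-5.4)
def bays(name):
    c,im,d=shot("wrist",name);P=cloud(c,d);Z=P[...,2];L=loc(T,P)
    red=im[...,2]>1.9*im[...,1].astype(float)
    for bx in(-55,55):
        for by in(-59,59):
            m=(abs(L[...,0]-bx)<52)&(abs(L[...,1]-by)<56)&(Z>18)&(Z<32)&red
            if m.sum()>200:
                (x,y),wh,a=cv2.minAreaRect(L[m].astype(np.float32));print("bay",bx,by,"off",round(x-bx,1),round(y-by,1),np.round(wh),round(a,1),"z",np.percentile(Z[m],[5,50,95]).round(1))
E
python3 - <<'E'
from h import *
bays("w6")
go(w(F,0,-205),150,4.6)
E
```

```text
t: 22.98
tcp_pos: [459.5, 261.8, 225.0]
tcp_rot: [2.325, 2.113, -0.002]
ft_force: [0.4, 0.3, 0.5]
grip_width: 42.0
grasp_force: 0.0
bay -55 59 off 0.4 1.2 [88. 52.] 89.9 z [21.2 22.4 23.6]
turn 0.4438  x 0.1669 y 1.0263 z -0.0048 | t 23.0 tip [460.2 263.4 147.1] yaw 84.49 F [-0.1 -0.  -0.1] w 37.6 g 0.0
```

```bash
python3 -m jog '[[0,0,0,0.037,0],[0,0,0,0.037,0],[0,0,0,0.037,0],[0,0,0,0.037,0],[0,0,0,0.037,0],[0,0,0,0.037,0],[0,0,0,0.037,0],[0,0,0,0.037,0],[0,0,0,0.037,0],[0,0,0,0.037,0],[0,0,0,0.037,0],[0,0,0,0.037,0],[0,0,0,0,0]]'
python3 -m jog '[[0.0083,0.0513,0,0,0],[0.0083,0.0513,0,0,0],[0.0083,0.0513,0,0,0],[0.0083,0.0513,0,0,0],[0.0083,0.0513,0,0,0],[0.0083,0.0513,0,0,0],[0.0083,0.0513,0,0,0],[0.0083,0.0513,0,0,0],[0.0083,0.0513,0,0,0],[0.0083,0.0513,0,0,0],[0.0083,0.0513,0,0,0],[0.0083,0.0513,0,0,0],[0.0083,0.0513,0,0,0],[0.0083,0.0513,0,0,0],[0.0083,0.0513,0,0,0],[0.0083,0.0513,0,0,0],[0.0083,0.0513,0,0,0],[0.0083,0.0513,0,0,0],[0.0083,0.0513,0,0,0],[0.0083,0.0513,0,0,0]]'
python3 -m jog '[[0,0,0,0,0],[0,0,0,0,0]]'
python3 - <<'E'
from h import *
go(w(F,0,-205),42,4.6)
E
```

```text
t: 24.12
tcp_pos: [460.8, 265.9, 224.9]
tcp_rot: [-3.139, -0.12, -0.0]
ft_force: [-0.8, 1.0, 0.1]
grip_width: 0.6
grasp_force: 0.0
t: 25.78
tcp_pos: [610.8, -341.5, 224.7]
tcp_rot: [-3.139, -0.136, -0.0]
ft_force: [-0.6, 0.3, -0.2]
grip_width: -0.0
grasp_force: 0.0
t: 25.95
tcp_pos: [610.5, -341.3, 224.5]
tcp_rot: [3.139, 0.132, 0.0]
ft_force: [-0.5, 0.3, -1.0]
grip_width: 0.3
grasp_force: 0.0
turn 0.0011  x -0.0019 y 0.0016 z 0.1742 | t 25.9 tip [ 610.5 -341.3  146.5] yaw 4.80 F [-0.5  0.3 -1. ] w 0.3 g 0.0
```

```bash
python3 -m jog '[[0,0.0016,0.04,0,0],[0,0,0.05,0,0],[0,0,0.05,0,0],[0,0,0.034,0,0],[0,0,0,0,0],[0,-0.02,0,0,0],[0,-0.02,0,0,0],[0,-0.02,0,0,0],[0,-0.02,0,0,0],[0,-0.014,0,0,0],[0,-0.01,0,0,0],[0,-0.01,0,0,0],[0,-0.004,0,0,0],[0,-0.002,0,0,0],[0,0,0,0,0],[0,0,0,0,0]]'
python3 - <<'E'
from h import *
s=arm.sense();print(loc(F,s["tcp_pos"]))
E
```

```text
t: 27.28
tcp_pos: [605.2, -271.9, 122.3]
tcp_rot: [3.133, 0.13, 0.006]
ft_force: [-2.3, -34.6, -6.7]
grip_width: 0.9
grasp_force: 16.8
[   1.38942975 -134.47961766]
```

The pusher is home, pressed harder than needed at 35 N. I'll release it and go to the gate.

```bash
python3 -m jog '[[0,0.02,0,0,0],[0,0.02,0,0,0],[0,0.03,0,0,0],[0,0.03,0,0,0],[0,0.02,0,0,0],[0,0,-0.05,0,0.9],[0,0,-0.05,0,0.9],[0,0,-0.05,0,0.9],[0,-0.05,-0.02,0,0.9],[0,-0.056,0,0,0.9],[0,-0.056,0,0,0.9],[0,-0.056,0,0,0.9],[0,-0.056,0,0,0.9],[0,-0.056,0,0,0.9],[0,-0.05,0,0,0.9],[0,0,0,0,0.9]]'
python3 -m jog '[[0,0,0,-0.0385,0.9],[0,0,0,-0.0385,0.9],[0,0,0,-0.0385,0.9],[0,0,0,-0.0385,0.9],[0,0,0,-0.0385,0.9],[0,0,0,-0.0385,0.9],[0,0,0,-0.0385,0.9],[0,0,0,-0.0385,0.9],[0,0,0,-0.0385,0.9],[0,0,0,-0.0385,0.9],[0,0,0,-0.0385,0.9],[0,0,0,-0.0385,0.9],[0,0,0,-0.0385,0.9],[0,0,0,0,0.9]]'
python3 - <<'E'
from h import *
gate("w7");go(w(F,0,25),33,94.6)
E
```

```text
t: 28.62
tcp_pos: [590.8, -110.3, 222.2]
tcp_rot: [-3.138, -0.132, 0.002]
ft_force: [0.5, -0.0, -0.2]
grip_width: 71.3
grasp_force: 0.0
t: 29.78
tcp_pos: [591.6, -114.6, 222.3]
tcp_rot: [-2.12, -2.318, 0.0]
ft_force: [0.7, -0.3, 0.2]
grip_width: 82.2
grasp_force: 0.0
tile on tongue 2374 [-25.3   8. ] [27.7 41.7] 40.37725301451073
turn 0.0002  x 0.0024 y -0.0008 z 0.1856 | t 29.8 tip [ 591.6 -114.5  144.4] yaw 94.63 F [0.2 0.3 1. ] w 82.0 g 0.0
```

```bash
python3 -m jog '[[0.0024,0,0.041,0,0.9],[0,0,0.045,0,0.9],[0,0,0.045,0,0.9],[0,0,0.03,0,0.9],[0,0,0.0246,0,0.9],[0,0,0,0,0.9],[0,0,0,0,0.4],[0,0,0,0,0.4],[0,0,0,0,0.4],[0,0,0,0,0.4],[0,0,0,0,0.4],[0,0,0,0,0.4]]' 20
python3 -m jog '[[0.01,0,0,0,0.4],[0.02,0,0,0,0.4],[0.02,0,0,0,0.4],[0.02,0,0,0,0.4],[0.02,0,0,0,0.4],[0.02,0,0,0,0.4],[0,0,0,0,0.4]]'
python3 -m jog '[[0,0,0,0,0.75],[0,0,0,0,0.75],[0,0,0,0,0.75],[0,0,0,0,0.75],[-0.026,0,0,0,0.75],[-0.0257,0,0,0,0.75],[0,0,0,0,0.75],[0,0,0,0,0.4],[0,0,0,0,0.4],[0,0,0,0,0.4],[0,0,0,0,0.4],[0,0,0,0,0.4],[0,0,0,0,0.4],[0,0,-0.03,0,0.4],[0,0,-0.05,0,0.4],[0,0,-0.05,0,0.4],[0,0,0,0.0278,0.4],[0,0,0,0.0278,0.4],[0,0,0,0,0.4]]' 25
python3 - <<'E'
from h import *
go(w(T,55,59),120,84.6)
E
```

```text
t: 30.83
tcp_pos: [591.9, -112.7, 112.2]
tcp_rot: [2.127, 2.311, 0.001]
ft_force: [-2.6, -1.6, 8.5]
grip_width: 65.0
grasp_force: 20.0
t: 31.42
tcp_pos: [586.4, -44.5, 111.9]
tcp_rot: [2.125, 2.312, 0.002]
ft_force: [-0.9, 4.9, 8.6]
grip_width: 53.5
grasp_force: 20.0
t: 33.0
tcp_pos: [588.6, -77.5, 189.6]
tcp_rot: [2.324, 2.112, 0.001]
ft_force: [0.1, 0.7, -1.0]
grip_width: 53.9
grasp_force: 25.0
turn -0.0004  x 0.6988 y -0.0833 z -0.0140 | t 33.0 tip [588.6 -77.5 111.6] yaw 84.53 F [ 0.1  0.7 -1. ] w 53.9 g 25.0
```

```bash
python3 -m jog '[[0.0499,-0.006,-0.001,0,0.4],[0.0499,-0.006,-0.001,0,0.4],[0.0499,-0.006,-0.001,0,0.4],[0.0499,-0.006,-0.001,0,0.4],[0.0499,-0.006,-0.001,0,0.4],[0.0499,-0.006,-0.001,0,0.4],[0.0499,-0.006,-0.001,0,0.4],[0.0499,-0.006,-0.001,0,0.4],[0.0499,-0.006,-0.001,0,0.4],[0.0499,-0.006,-0.001,0,0.4],[0.0499,-0.006,-0.001,0,0.4],[0.0499,-0.006,-0.001,0,0.4],[0.0499,-0.006,-0.001,0,0.4],[0.0499,-0.006,-0.001,0,0.4],[0,0,0,0,0.4],[0,0,0,0,0.4]]'
cat >> h.py <<'E'
def held(name):
    "front edge of held tile ahead of the TCP along tool x, and lateral centre"
    s=arm.sense();M=R.from_rotvec(s["tcp_rot"]).as_matrix()
    c,im,d=shot("wrist",name);P=cloud(c,d);red=(im[...,2]>1.9*im[...,1].astype(float))
    q=(P-s["tcp_pos"])@M;m=red&(abs(q[...,2]-68)<18)&(abs(q[...,1])<45)&(abs(q[...,0])<110)
    print("held: front",np.percentile(q[m][:,0],99.5).round(1),"side",np.percentile(q[m][:,1],[1,99]).round(1),"z",np.percentile(q[m][:,2],[5,50,95]).round(1),m.sum())
E
python3 - <<'E'
from h import *
go(w(T,55,59),15,84.6); held("w8")
E
```

```text
t: 34.33
tcp_pos: [576.0, 345.6, 196.8]
tcp_rot: [-2.316, -2.123, 0.001]
ft_force: [0.1, -0.3, -1.1]
grip_width: 53.8
grasp_force: 25.0
turn 0.0024  x -0.0014 y 0.0039 z 0.1730 | t 34.3 tip [576.  345.6 118.8] yaw 85.03 F [ 0.1 -0.3 -1.1] w 53.8 g 25.0
held: front 39.3 side [-26.9  26.2] z [69.6 70.6 72.3] 2557
```

```bash
python3 -m jog '[[0.005,0.0039,0.04,0.0024,0.4],[0,0,0.05,0,0.4],[0,0,0.04,0,0.4],[0,0,0.025,0,0.4],[0,0,0.012,0,0.4],[0,0,0.006,0,0.4],[0,0,0,0,0.4],[0,0,0,0,0.4],[0,0,0,0,0.72],[0,0,0,0,0.72],[0,0,0,0,0.72],[0,0,-0.03,0,0.72],[0,0,-0.05,0,0.72],[0,0,-0.06,0,0.72],[0,0,-0.06,0,0.72],[-0.05,0,-0.02,0,0.5],[-0.05,0,0,0,0],[-0.05,0,0,0,0],[0,0,0,0,0],[0,0,0,0,0]]'
python3 - <<'E'
from h import *
bays("w9")
c,im,d=shot("top","top2");P=cloud(c,d);Z=P[...,2]
L=loc(F,P);m=(abs(L[...,0])<22)&(L[...,1]<-15)&(L[...,1]>-80)&(abs(L[...,0])>9)
print("well z",np.nanpercentile(Z[m],[10,50,90]).round(1))
red=(im[...,2]>1.9*im[...,1].astype(float));m=red&(np.hypot(P[...,0]-416,P[...,1]+287)<110)&(Z>3);q=P[m];print("tile3",m.sum(),cv2.minAreaRect(q[:,:2].astype(np.float32)),np.median(q[:,2]))
cv2.imwrite("pics/top2c.png",cv2.resize(im[140:310,140:480],None,fx=2.3,fy=2.3,interpolation=cv2.INTER_CUBIC))
go(w(F,0,-205),150,4.6)
E
```

```text
t: 36.05
tcp_pos: [570.4, 256.5, 226.2]
tcp_rot: [2.33, 2.107, 0.001]
ft_force: [-0.1, -0.9, 0.1]
grip_width: 35.2
grasp_force: 0.0
bay -55 59 off 1.2 1.2 [54. 89.] 0.4 z [21.1 22.4 23.6]
bay 55 59 off 1.0 -3.1 [88. 52.] 89.7 z [21.2 22.4 23.6]
well z [28.4 31.  33.3]
tile3 519 ((415.352783203125, -286.4698486328125), (51.698299407958984, 88.01759338378906), 8.787943840026855) 13.340896949551734
turn 0.4429  x -0.0157 y 1.0025 z -0.0033 | t 36.1 tip [570.6 258.  148. ] yaw 84.32 F [ 0.9 -0.2 -0. ] w 27.2 g 0.0
```

View pics/top2c.png

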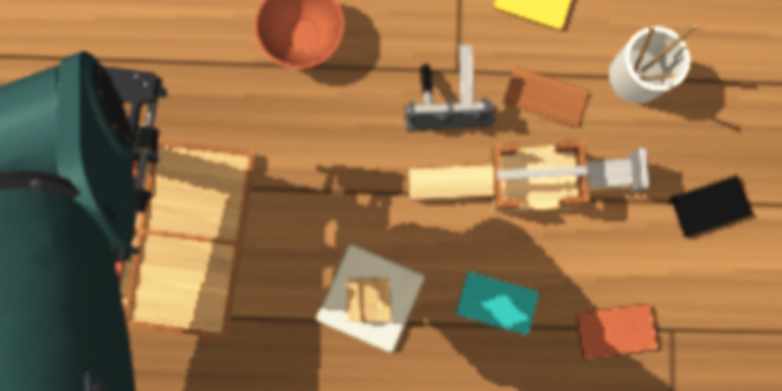

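The well shows only the pale floor (crop (545,175), z≈31), so the stack held two tiles. Tile3 (crop (618,331), terracotta) is still at (415,-287), the block is on the slab, and the clamp is open. Next is tile3.

Run:
```python
from h import *
go([415.5,-287.5],130,98.8)
```

```text
turn -0.0804  x -0.8589 y -0.3946 z 0.0300 | t 36.1 tip [570.6 258.  148. ] yaw 84.32 F [ 0.9 -0.2 -0. ] w 27.2 g 0.0
```

```bash
python3 -m jog '[[0,0,0,-0.0268,0.8],[0,0,0,-0.0268,0.8],[0,0,0,-0.0268,0.8]]'
python3 -m jog '[[-0.0505,-0.0232,0.0018,0,0.8],[-0.0505,-0.0232,0.0018,0,0.8],[-0.0505,-0.0232,0.0018,0,0.8],[-0.0505,-0.0232,0.0018,0,0.8],[-0.0505,-0.0232,0.0018,0,0.8],[-0.0505,-0.0232,0.0018,0,0.8],[-0.0505,-0.0232,0.0018,0,0.8],[-0.0505,-0.0232,0.0018,0,0.8],[-0.0505,-0.0232,0.0018,0,0.8],[-0.0505,-0.0232,0.0018,0,0.8],[-0.0505,-0.0232,0.0018,0,0.8],[-0.0505,-0.0232,0.0018,0,0.8],[-0.0505,-0.0232,0.0018,0,0.8],[-0.0505,-0.0232,0.0018,0,0.8],[-0.0505,-0.0232,0.0018,0,0.8],[-0.0505,-0.0232,0.0018,0,0.8],[-0.0505,-0.0232,0.0018,0,0.8],[0,0,0,0,0.8],[0,0,0,0,0.8]]'
python3 - <<'E'
from h import *
c,im,d=shot("wrist","w10");P=cloud(c,d);Z=P[...,2];red=(im[...,2]>1.9*im[...,1].astype(float));m=red&(np.hypot(P[...,0]-416,P[...,1]+287)<80)&(Z>5)&(Z<20);q=P[m];print("tile3",m.sum(),cv2.minAreaRect(q[:,:2].astype(np.float32)),np.median(q[:,2]))
go([415.5,-287.5],3.5,98.8)
E
```

```text
t: 36.4
tcp_pos: [570.5, 258.7, 225.6]
tcp_rot: [2.038, 2.391, 0.0]
ft_force: [0.5, 0.3, 0.1]
grip_width: 44.3
grasp_force: 0.0
t: 37.98
tcp_pos: [415.6, -288.6, 207.2]
tcp_rot: [2.046, 2.383, 0.0]
ft_force: [0.2, -0.6, -0.5]
grip_width: 73.2
grasp_force: 0.0
tile3 5692 ((415.40948486328125, -285.9181213378906), (53.35863494873047, 89.82972717285156), 9.368042945861816) 10.382139346675189
turn -0.0002  x 0.0002 y -0.0003 z 0.2094 | t 38.0 tip [ 415.7 -287.6  129.2] yaw 98.77 F [0.  0.6 0.3] w 72.9 g 0.0
```

View pics/w10.png

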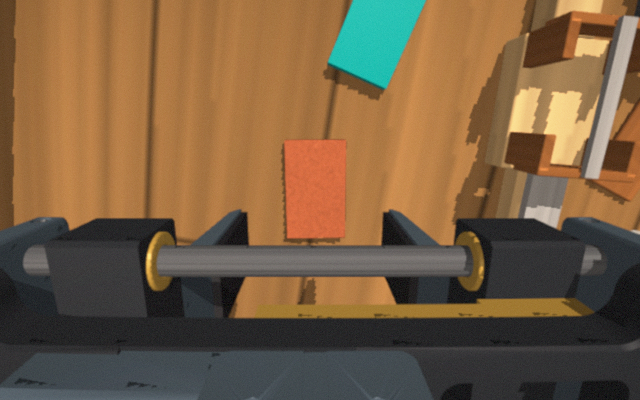

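The near view shows terracotta tile3 at (315,190), centre (415.4,-286), between the open fingers. The turquoise look-alike at (375,40) is clear of them, and the well is empty. I'll grasp it.

```bash
python3 -m jog '[[0.0025,0,0.05,0,0.8],[0,0,0.05,0,0.8],[0,0,0.05,0,0.8],[0,0,0.035,0,0.8],[0,0,0.018,0,0.8],[0,0,0.005,0,0.8],[0,0,0,0,0.8],[0,0,0,0,0.4],[0,0,0,0,0.4],[0,0,0,0,0.4],[0,0,0,0,0.4],[0,0,0,0,0.4],[0,0,0,0,0.4],[0,0,-0.03,0,0.4],[0,0,-0.05,0,0.4],[0,0,-0.06,0,0.4],[0,0,-0.06,0,0.4],[0,0,0,0,0.4]]' 25
python3 - <<'E'
from h import *
go(w(T,-55,-59),110,84.6);held("w11")
E
```

```text
t: 39.53
tcp_pos: [417.1, -287.9, 208.9]
tcp_rot: [2.039, 2.379, 0.001]
ft_force: [2.6, -1.2, 1.0]
grip_width: 54.0
grasp_force: 25.0
turn 0.0788  x 0.8780 y -0.0151 z 0.0349 | t 39.5 tip [ 417.1 -287.9  130.9] yaw 98.79 F [ 2.6 -1.2  1. ] w 54.0 g 25.0
held: front 45.6 side [-26.3  25.8] z [72.2 73.2 74.2] 11014
```

```bash
python3 -m jog '[[0,0,0,0.0263,0.4],[0,0,0,0.0263,0.4],[0,0,0,0.0263,0.4],[0,0,0,0,0.4]]'
python3 - <<'E'
from h import *
go(w(T,55,-59),110,84.6)
E
```

```text
t: 39.92
tcp_pos: [414.5, -285.9, 201.7]
tcp_rot: [-2.327, -2.109, 0.0]
ft_force: [-0.1, 0.1, -0.8]
grip_width: 53.5
grasp_force: 25.0
turn -0.0013  x 0.8751 y 0.1729 z 0.0229 | t 39.9 tip [ 414.5 -285.9  123.7] yaw 84.37 F [-0.1  0.1 -0.8] w 53.5 g 25.0
```

```bash
python3 -m jog '[[0.0486,0.0096,0.0013,0,0.4],[0.0486,0.0096,0.0013,0,0.4],[0.0486,0.0096,0.0013,0,0.4],[0.0486,0.0096,0.0013,0,0.4],[0.0486,0.0096,0.0013,0,0.4],[0.0486,0.0096,0.0013,0,0.4],[0.0486,0.0096,0.0013,0,0.4],[0.0486,0.0096,0.0013,0,0.4],[0.0486,0.0096,0.0013,0,0.4],[0.0486,0.0096,0.0013,0,0.4],[0.0486,0.0096,0.0013,0,0.4],[0.0486,0.0096,0.0013,0,0.4],[0.0486,0.0096,0.0013,0,0.4],[0.0486,0.0096,0.0013,0,0.4],[0.0486,0.0096,0.0013,0,0.4],[0.0486,0.0096,0.0013,0,0.4],[0.0486,0.0096,0.0013,0,0.4],[0.0486,0.0096,0.0013,0,0.4],[0,0,0,0,0.4],[0,0,0,0,0.4]]'
python3 - <<'E'
from h import *
go(w(T,55,-59),17,84.6);held("w12")
E
```

```text
t: 41.58
tcp_pos: [567.4, 227.6, 187.5]
tcp_rot: [-2.319, -2.119, 0.001]
ft_force: [-0.1, -0.7, -2.0]
grip_width: 53.7
grasp_force: 25.0
turn 0.0014  x -0.0008 y -0.0002 z 0.1542 | t 41.6 tip [567.4 227.6 109.5] yaw 84.85 F [-0.1 -0.7 -2. ] w 53.7 g 25.0
held: front 45.3 side [-26.1  25.5] z [72.2 73.2 74.2] 9036
```

```bash
python3 -m jog '[[0,0,0.04,0.0014,0.4],[0,0,0.05,0,0.4],[0,0,0.04,0,0.4],[0,0,0.015,0,0.4],[0,0,0.008,0,0.4],[0,0,0,0,0.4],[0,0,0,0,0.4]]'
python3 - <<'E'
from h import *
go(w(T,55,-59),15,84.6)
E
```

```text
t: 42.22
tcp_pos: [568.0, 226.2, 97.4]
tcp_rot: [2.328, 2.109, 0.001]
ft_force: [1.1, -0.8, -0.9]
grip_width: 53.4
grasp_force: 25.0
turn -0.0014  x 0.0013 y -0.0015 z 0.0073 | t 42.2 tip [568.  226.2  19.4] yaw 84.34 F [ 1.1 -0.8 -0.9] w 53.4 g 25.0
```

```bash
python3 -m jog '[[0,0,0.003,0,0.4],[0,0,0.002,0,0.4],[0,0,0.0015,0,0.4],[0,0,0,0,0.4],[0,0,0,0,0.72],[0,0,0,0,0.72],[0,0,0,0,0.72],[0,0,-0.03,0,0.72],[0,0,-0.05,0,0.72],[0,0,-0.06,0,0.72],[0,0,-0.06,0,0.72],[0,0,-0.06,0,0.72],[-0.05,0,-0.05,0,0.72],[-0.05,0,0,0,0.72],[-0.05,0,0,0,0.72],[0,0,0,0,0.72],[0,0,0,0,0.72]]'
python3 - <<'E'
from h import *
bays("w13")
c,im,d=shot("top","top3");P=cloud(c,d);Z=P[...,2]
L=loc(F,P);m=(abs(L[...,0])<12)&(L[...,1]<-140)&(Z>70);print("plate y",np.nanpercentile(L[m][:,1],[3,97]).round(1),m.sum())
m=(np.hypot(P[...,0]-448,P[...,1]-12)<60)&(Z>38)&(Z<54);q=P[m];print("block",cv2.minAreaRect(q[:,:2].astype(np.float32)),np.median(q[:,2]))
c,im,d=shot("scene","scene3");cv2.imwrite("pics/scene3c.png",cv2.resize(im[140:320,120:500],None,fx=2.1,fy=2.1,interpolation=cv2.INTER_CUBIC))
E
```

```text
t: 43.63
tcp_pos: [558.8, 136.5, 278.5]
tcp_rot: [2.33, 2.107, 0.001]
ft_force: [0.7, 0.9, 1.1]
grip_width: 65.4
grasp_force: 0.0
bay -55 59 off 1.1 -37.6 [13. 53.] 89.2 z [19.9 22.2 23.7]
bay 55 -59 off 0.8 0.2 [88. 52.] 89.8 z [21.1 22.4 23.6]
bay 55 59 off 1.1 -40.9 [17. 52.] 89.3 z [20.8 22.3 23.7]
plate y [-168.2 -160.7] 34
block ((448.5206298828125, 14.087272644042969), (49.4898567199707, 49.974334716796875), 5.358911037445068) 45.71572320002815
```

View pics/scene3c.png

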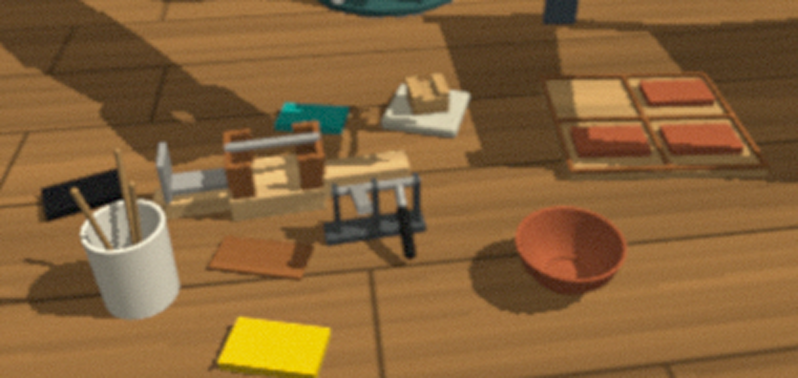

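View pics/top3.png

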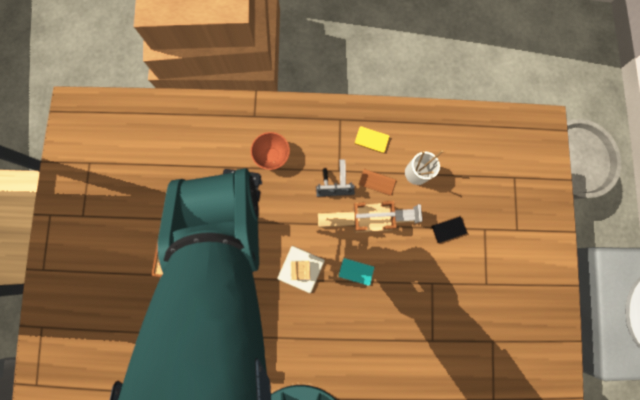

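The scene crop shows three tiles flat in separate bays ((612,140), (700,138), (677,92)) and the block upright on the slab (428,92). The feeder is empty, the clamp is open (405,230), and the pusher is back (165,170). The top view shows the bystanders where they were. I'll hand in.

```bash
python3 -c "
from station import arm
print(arm.finish_job())"
```

```text
the job is handed in; nothing more can be done
None
```

The job is handed in and no verdict came back: all three tiles present (two from the stack, one from the bench) lie flat in separate bays, the block is upright within about 3 mm of the slab's centre, the clamp is open, the pusher is sprung back, and the bowl, jar and rib look unmoved.

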